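# Zero the coffee grinder's burrs and set five clicks

## Robot

A 6-joint arm with a two-finger parallel gripper is mounted at the origin on a cart in front of the work surface, level with it; the furniture and walls round the work are solid. World frame = base frame: x ahead of the robot, y to its left, z up, the work surface at z = 0. Lengths are in m, angles in rad, forces in N, time in s.
With the tool pointing down it reaches from about 0.35 to 0.775 m from the base axis. Payload 5.5 kg.
Tool frame: the origin (TCP) lies on the front face of the gripper's body, between the roots of the fingers; the fingertips stand 73 mm ahead of it and the grasp point (between the pads) lies 54 mm ahead of it; z points along the fingers, y is the line along which they close (so a half turn about z gives the same grasp; the last joint's range is limited). The gripper opens to 85 mm and grips with 20 to 120 N. Pads are 22 mm wide; open, the fingers measure 114 mm over their backs; the gripper's body (76 mm by 85 mm) begins 54 mm behind the grasp point. The pads swing forward as they close: fully open they stand 13 mm farther back than shut.
Start: joints at [0.966, 0.313, 0.046, 1.304, 0, 1.431], TCP at [0.258, 0.514, 0.304] pointing down, gripper open.
Joint ranges: [-2.76, 2.76], [-0.86, 1.69], [-1.03, 1.26], [-2.2, 2.34], [-1.47, 1.5], [-3.14, 3.14]. Speed limits (rad/s): [2.57, 2.57, 3.14, 3.14, 3.14, 3.14].

## Interface

Orientations are given as a unit quaternion [x, y, z, w].
In Python, from cell import state, cams, order, models gives the robot as it stands.
- The arm moves only by the shell command python3 -m creep 'ROWS' [FORCE]. ROWS is JSON, a list of rows, each a list of 3 entries, a list of its own where there are three numbers: the shift along the tool's x, y, z scaled (see below), then the turn, a rotation vector about the tool's x, y, z scaled (see below), then the gripper's target within -1 to 1 (fully open at 1, half-way at 0, shut at -1). A call has 1 to 12 rows; each row is the pose to reach, as a shift and turn from the pose commanded when the call began, along the tool's axes at that moment, turning the shorter way round; what a row does not reach only later rows make up. The controller multiplies each number of a shift by 400 mm and each number of a turn by 360 degrees. A row lasts 1/10 s, in which the tool goes at most 50 mm and 8.59 degrees, less where a joint would pass 70% of its speed; a pose out of reach is approached as far as the arm can. A call with a number of a shift or a turn outside -1 to 1 is refused whole. A call with a gripper value outside its range is refused whole. The fingers move at their own pace and stop on an object; FORCE is the grip in N (left out, the last holds). Time passes only in rows, so rows that repeat a pose let the fingers close. It gives the time, the measured TCP pose, the force, the opening and the grip force at its end, in the units of the state.
- state(): the state, without advancing time (a new reading comes with each control period).
- cams.get_image(name): name is "scene" or "top"; returns a dict with "frame" (420x560x3 uint8, red, green, blue), "vertical_fov" (degrees; the focal length in pixels is half the picture's height over the tangent of half this angle, whatever the lens; pixels are square), "cx", "cy" (the principal point, pixels), "k1" (the pictures are not rectified: a ray, as slopes to the right and down, at radius r is drawn at 1 + k1 r^2 times it, then the intrinsics apply), "rvec" (rotation vector, rad) and "tvec" (3), from world to camera coordinates, as OpenCV has them. Camera axes: x right, y down, z forward; pixel columns grow to the right and rows downward; lengths in m; the calibration is good to about 2 mm. A picture is of the moment at which its call begins. There is no depth.
- order.job_done(): hands the job in; it is judged then, once.
Trained networks look in a picture, given as the dict that the camera call returned (one of the last four; its "shot" number tells which), for a name from the list of things; names that differ only in an ending like _2 or _b are one class to them, and where a whole thing is asked for, a point or a joint stands for the part that bears it (a point fixed in the world has none). Each returns a list of dicts, best first, with "score" (0 to 1); they miss things now and then, are a little off and sometimes report something else, mostly with a low value. They report only what shows in the picture. A call takes as long as a camera call.
- models.search_frame(picture, name): "extent" ([left, top, width, height] as shares, 0 to 1, of the picture: columns of its width, rows of its height, round what is visible of it).
- models.landmark_of(picture, name): "xy" ([column, row] as shares, 0 to 1, of the picture: columns of its width, rows of its height: a listed point, or the origin of a listed thing).
The state is a dict: "t": time; "joints": joint angles; "qvel": joint speeds; "joint_efforts": joint torques, N m; "position": TCP position; "tcp_rot": TCP orientation; "contact_force": force on the tool from outside, world axes, zero at the start; "wrist_torque": the same for the moment, N m; "opening": finger opening in m; "grasp_force": force on a finger pad.
Only numpy, scipy, OpenCV 4.12 (cv2) and the standard library are available. Lean on these libraries where they do the work, as an engineer would, in place of code of your own. Each camera call takes 0.05 s, during which the arm holds its last target. There are 200 camera calls.

## Task

Set the coffee grinder for espresso: turn its adjustment ring clockwise (seen from above) until you feel the burrs touch and the ring stops, then back it off counter-clockwise by exactly five clicks and let go. Leave the coffee jar, the mug and the bean tin standing where they are.

Things in the scene. Friction and masses are not known exactly. Their poses are not given: they have to be found in the camera images.
- grinder: Countertop burr coffee grinder that stands fast on the worktop: round dark steel housing, 116 to 124 mm across, 147 mm tall, with a spout and a small open steel cup in front. Origin: centre of its underside, under the ring's axis; its x axis points away from the spout, z up. Its turn says nothing about where the burrs touch.
- adjust_ring: The aluminium adjustment ring on top of the grinder. Clockwise from above brings the burrs together, to a hard stop where they touch (it bears several N m). It has 24 clicks a turn (15 degrees each) and rests in a click by itself; passing one takes about 0.15 N m. The stop is itself a resting place, click zero. It starts 7 to 11 clicks from the stop. Origin: on its axis, at the worktop.
- ring_top (a point): Centre of the ring's top, on its upright axis, 193 mm above the worktop. Below it is the part to grip: a hexagonal collar, 54 mm across its flats and 62 mm across its corners, 36 mm tall, a thin black disc on its top. Under the collar is the ring's flat round flange, 86 mm in diameter, 8 mm thick. The ring turns about this axis without rising.
- ring_lug (a point): Small lug (9 mm wide) on the edge of the ring's flange, standing 3 mm above it and reaching 54 mm from the axis, in front of the middle of one of the collar's six flats. This point on it is 46 mm from the ring's axis and 35 mm below the collar's top, and turns with the ring. Where it stands when the burrs touch is different every time.
- burr_mark_upper (a point): Tiny mark on the burr that turns with the ring, hidden inside the grinder, 125 mm above the worktop and 0.1 mm off the ring's axis. It meets the lower mark where the burrs touch and moves away from it by 2 x 0.1 mm x sin(half the turn from there). That is far smaller than the error of a reading, so it is of no use for the setting: the touch must be felt.
- burr_mark_lower (a point): Tiny mark on the fixed burr, hidden inside the grinder, 125 mm above the worktop and 0.1 mm off the ring's axis. Its own axes mean nothing.
- coffee_jar: Glass coffee jar with a yellow lid, 80 mm in diameter, 163 mm tall, standing to the grinder's left. Origin: centre of its underside, z up.
- mug: White mug, 77 mm in diameter, 108 mm with its handle, 89 mm tall, standing to the grinder's right. Origin: centre of its underside, z up.
- bean_tin: Small food tin, 57 mm in diameter, 72 mm tall, standing behind and to the right of the grinder, near the sink. Origin: centre of its underside, z up.

How it is judged:
On the way:
1. the ring is turned clockwise until the burrs touch (within a quarter of a click) (horizontal distance between burr_mark_upper and burr_mark_lower below 6.5e-06 m), for 0.2 s.
At the end, for the whole second after the job is handed in: After the burrs have touched, the ring rests five clicks (75 degrees, to within 0.4 of a click) counter-clockwise of where they touched: the two burr marks are 0.113 to 0.130 mm apart (horizontal distance between burr_mark_upper and burr_mark_lower between 0.0001133 and 0.0001299 m).
It fails at once if the coffee jar is moved by more than 30 mm or tipped by more than 0.4 rad (distance of coffee_jar from where it was at the start of the episode above 0.03 m or angle between coffee_jar's own z axis and vertical above 0.4 rad).
It fails at once if the mug is moved by more than 30 mm or tipped by more than 0.4 rad (distance of mug from where it was at the start of the episode above 0.03 m or angle between mug's own z axis and vertical above 0.4 rad).
It fails at once if the bean tin is moved by more than 30 mm or tipped by more than 0.4 rad (distance of bean_tin from where it was at the start of the episode above 0.03 m or angle between bean_tin's own z axis and vertical above 0.4 rad).
It also fails if it takes over 61 s, if anything falls off the work surface, if the arm or the gripper's body presses on something with over 40 N, if the wrist force passes 120 N, or if a joint passes its speed limit or range.

## Working session

There is one attempt and no reset: what is moved stays moved. The work goes in short steps, Python scripts to look and compute and a shell command to move; the robot and the scene stay as the last step left them, time stands still between calls to the robot, and variables do not carry over. Pictures are saved under pics/ and viewed, at most 10 in all, crops included, and the job is handed in when it is done.

```bash
mkdir -p pics; ls
cat > h.py <<'E'
import numpy as np,cv2
from cell import state,cams,order,models
def K(p):
    H,W=p["frame"].shape[:2]; f=H/2/np.tan(np.radians(p["vertical_fov"])/2)
    return np.array([[f,0,p["cx"]],[0,f,p["cy"]],[0,0,1]]),np.array([p["k1"],0,0,0,0.])
def ray(p,uv):
    k,d=K(p); x=cv2.undistortPoints(np.array([[uv]],float),k,d)[0,0]
    R=cv2.Rodrigues(np.array(p["rvec"],float))[0]; t=np.array(p["tvec"],float).ravel()
    v=R.T@np.array([x[0],x[1],1]); return -R.T@t, v/np.linalg.norm(v)
def atz(p,uv,z):
    c,v=ray(p,uv); return c+v*(z-c[2])/v[2]
def tri(rs):
    A=0;b=0
    for c,v in rs:
        M=np.eye(3)-np.outer(v,v); A=A+M; b=b+M@c
    return np.linalg.solve(A,b)
def proj(p,X):
    k,d=K(p); return cv2.projectPoints(np.array([X],float),np.array(p["rvec"],float),np.array(p["tvec"],float),k,d)[0][0,0]
def find(p,n):
    H,W=p["frame"].shape[:2]
    return [(np.array(r["xy"])*[W,H],round(r["score"],2)) for r in models.landmark_of(p,n)]
E
python3 - <<'E'
from h import *
P={n:cams.get_image(n) for n in("scene","top")}
for n,p in P.items():
    cv2.imwrite(f"pics/{n}0.png",p["frame"][:,:,::-1]); print(n,"cam at",ray(p,(280,210))[0])
for t in ["ring_top","ring_lug","grinder","coffee_jar","mug","bean_tin"]:
    f={n:find(p,t) for n,p in P.items()}; print(t,f)
    if f["scene"] and f["top"]: print("  tri",tri([ray(P[n],f[n][0][0]) for n in P]).round(4))
print(state())
E
```

```text
pics
scene cam at [ 0.00092225 -0.82998282  0.61868335]
top cam at [ 0.18472315 -0.18147029  1.35569961]
ring_top {'scene': [(array([243.32 , 205.506]), 0.65)], 'top': [(array([263.312, 224.91 ]), 0.97)]}
  tri [ 0.4721 -0.0148  0.1888]
ring_lug {'scene': [(array([224.112, 222.096]), 0.93), (array([285.992, 312.48 ]), 0.27)], 'top': [(array([254.016, 248.682]), 0.59), (array([266.728, 233.982]), 0.37)]}
  tri [ 0.4198 -0.0124  0.16  ]
grinder {'scene': [(array([248.192, 275.982]), 0.77)], 'top': [(array([269.192, 247.59 ]), 0.65)]}
  tri [ 0.4689 -0.0254 -0.0008]
coffee_jar {'scene': [], 'top': [(array([218.904, 199.206]), 0.83), (array([410.2  , 206.892]), 0.35)]}
mug {'scene': [(array([287.896, 312.606]), 0.79)], 'top': [(array([334.824, 273.084]), 0.92)]}
  tri [ 0.4645 -0.2045  0.003 ]
bean_tin {'scene': [(array([409.808, 307.902]), 0.65)], 'top': [(array([413.28 , 212.184]), 0.8)]}
  tri [ 0.6975 -0.3433 -0.0038]
{'t': 0.7, 'joints': array([9.66402506e-01, 3.13163533e-01, 4.61099466e-02, 1.30358193e+00,
       3.40361992e-06, 1.43118350e+00]), 'qvel': array([-0.00136147,  0.00075232,  0.00169392, -0.00091103, -0.00231609,
       -0.00014851]), 'joint_efforts': array([-1.10860536e-03, -4.80292869e+01,  2.98745745e+01, -1.60523336e-04,
       -1.44685851e-05,  1.34896544e-05]), 'position': array([0.25776922, 0.51403158, 0.30394802]), 'tcp_rot': array([2.30304418e-01, 9.73118630e-01, 7.55254194e-05, 2.76409685e-05]), 'contact_force': array([ 0.86671536, -0.33926523, -0.36089466]), 'wrist_torque': array([ 0.02100952, -0.01128874, -0.00996953]), 'grasp_force': 0.0, 'opening': 0.08516210055707842}
```

```bash
python3 -c "
import cv2,numpy as np
a=cv2.imread('pics/scene0.png')[120:360,150:450];b=cv2.imread('pics/top0.png')[160:320,190:440]
a=cv2.resize(a,(600,480));b=cv2.resize(b,(750,480))
cv2.imwrite('pics/a1.png',a);cv2.imwrite('pics/b1.png',b)"
```

```text
(no output)
```

View pics/a1.png

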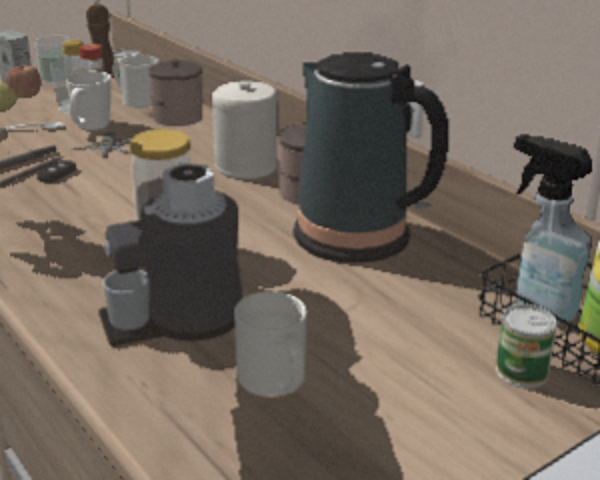

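View pics/b1.png

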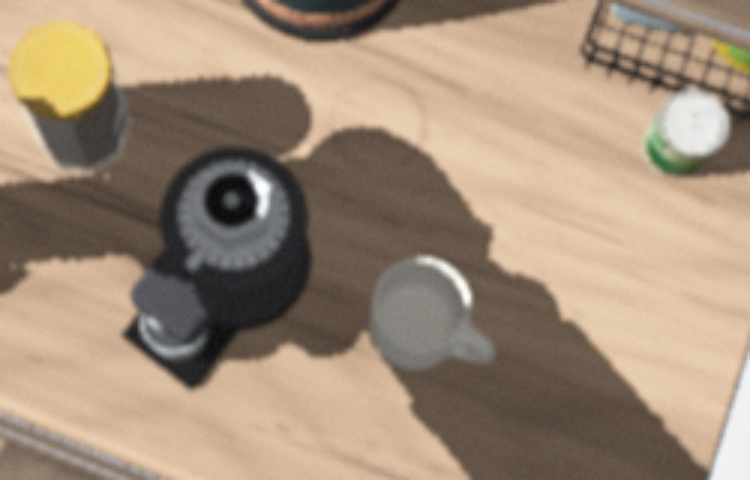

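View pics/scene0.png

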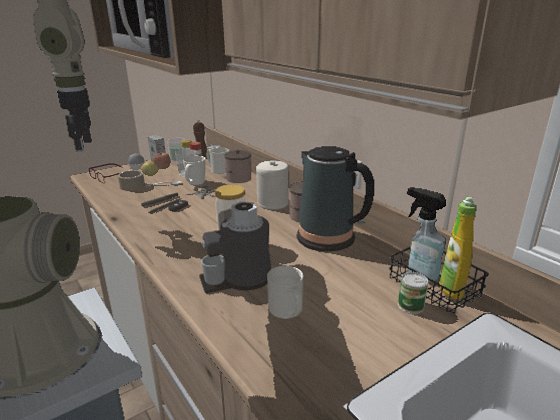

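The scene picture shows the grinder with the ring on top (disc near 244,206), the jar behind it, the mug in front and the tin by the sink. In the top view the disc is near (267,227), and the lug at about (255,247) points towards the spout. The network's ring_top in the top view is about 4 px off, so I'll segment the black disc and refine it.

```bash
python3 - <<'E'
from h import *
P={n:cams.get_image(n) for n in("scene","top")}
C={}
for n,(u,v,r) in {"top":(267,227,11),"scene":(244,206,8)}.items():
    g=P[n]["frame"].astype(float).mean(2); S=8
    y0,x0=v-r,u-r; c=cv2.resize(g[y0:v+r+1,x0:u+r+1],None,fx=S,fy=S,interpolation=cv2.INTER_LINEAR)
    m=(c<90).astype(np.uint8); k,l,s,ce=cv2.connectedComponentsWithStats(m)
    for i in range(1,k):
        if s[i,4]>200: print(n,(ce[i]+.5)/S-.5+[x0,y0],s[i]/S)
    print(np.array2string(g[v-9:v+10:1,u-12:u+13].astype(int),max_line_width=200))
    cand=[i for i in range(1,k) if s[i,4]>200]
    if cand:
        i=min(cand,key=lambda i:np.hypot(*(ce[i]/S-r))); C[n]=(ce[i]+.5)/S-.5+[x0,y0]
print(C)
for n in C: print(n,atz(P[n],C[n],.193))
if len(C)==2: print("tri",tri([ray(P[n],C[n]) for n in C]))
rt=[find(P[n],"ring_lug")[:2] for n in P]; print(rt)
c=atz(P["top"],C["top"],.193)[:2]
for uv in [(255,246.7),(254,248.7)]:
    L=atz(P["top"],uv,.158)[:2]-c; print("lug",np.hypot(*L),np.degrees(np.arctan2(L[1],L[0])))
for f in find(P["top"],"coffee_jar"): print("jar",f,atz(P["top"],f[0],0))
E
python3 -c "
import cv2
b=cv2.imread('pics/top0.png')[205:265,235:305]
cv2.imwrite('pics/b2.png',cv2.resize(b,(700,600),interpolation=cv2.INTER_CUBIC))"
```

```text
top [256.62527533 216.20622247] [ 0.     0.     2.875  1.875 28.375]
top [266.29601282 226.40649846] [1.62500e+00 1.37500e+00 1.80000e+01 1.88750e+01 2.10675e+03]
[[ 80 102 115 118 127 121 115  97  84  77  59  47  50  47  53  62  82 103 156 199 198 161 133 112  97]
 [103 108 113 117 119 110  93  64  46  36  26  18  19  21  26  27  44  79 157 218 234 222 182 141 105]
 [109 115 118 116 106  86  60  40  27   9  17  12  11  14  14  14  18  48 115 191 238 245 238 200 150]
 [115 120 116 109  86  53  31  18  15  16  15  13  16  12  15  13  15  28  69 152 230 254 254 247 204]
 [114 116 112  97  63  31  14  14  12  17  15  19  16  14  14  18   9  18  33 109 216 255 255 252 229]
 [114 116 112  84  45  21  11  15  11  17  27  34  38  33  20   8  15  16  19  75 178 249 254 248 220]
 [115 117 108  70  32  13  15  14  17  28  48  69  75  61  37  19  21  23  22  41 131 221 246 240 200]
 [124 120 103  62  20   9  13  17  18  44  70  88  90  81  58  35  25  28  21  33  88 182 236 237 187]
 [125 123  97  54  22  12  16  19  25  48  80  95  97  91  67  39  31  26  25  27  77 170 239 242 192]
 [121 118 
[... 2806 characters left out ...]
  99  96  93  98  95  96  97  95  95  99]
 [ 87  88  98 102  98 100 101 101  99 100 101 103 101 101 103  98  93  93  97  95  94  96  93  97  96]
 [ 89  89  96 100 101  99 100 103 103 101 101 101  99  98 100  99  97  98  94  95  94  96  99  96  97]]
{'top': array([266.29601282, 226.40649846]), 'scene': array([243.48942669, 206.03701441])}
top [ 0.46839509 -0.02209988  0.193     ]
scene [ 0.46854185 -0.02582373  0.193     ]
tri [ 0.46965396 -0.02220424  0.1911467 ]
[[(array([224.784, 222.306]), 0.89)], [(array([256.2  , 245.406]), 0.94)]]
lug 0.046762028095539664 166.86012076281705
lug 0.051871694172159775 167.8056487964469
jar (array([222.88, 201.18]), 0.59) [0.53746247 0.13806313 0.        ]
```

View pics/b2.png

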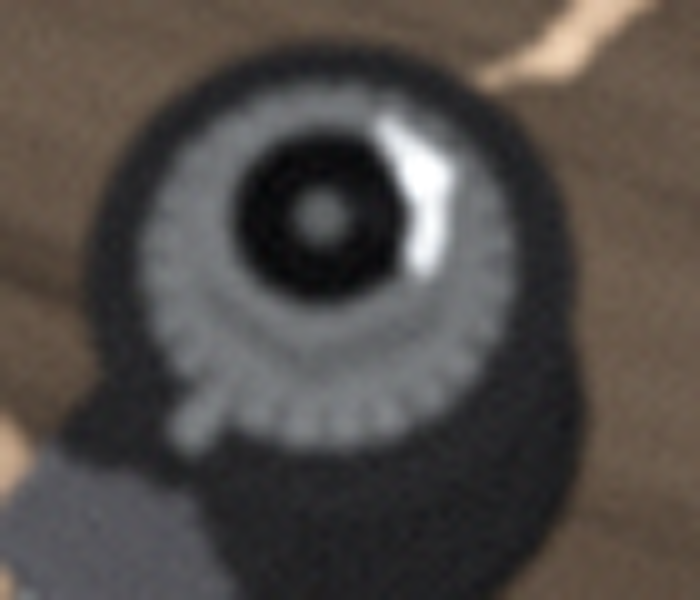

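The crop shows the disc at about (320,215) and the lug at about (205,415), which is (255.5,246.5) in the full picture. The ring axis is at about (0.468,-0.023), its top at z≈0.191, and the lug points at about 167°. I'll check the lug with the scene camera and work out the move.

```bash
cat >> h.py <<'E'
from scipy.spatial.transform import Rotation as Ro
def plan(xyz,yang):
    s=state(); R=Ro.from_quat(s["tcp_rot"]); d=R.inv().apply(np.array(xyz)-s["position"])
    y=R.as_matrix()[:,1]; a=np.degrees(np.arctan2(y[1],y[0]))
    y2=np.radians(yang); Y=np.array([np.cos(y2),np.sin(y2),0]); Z=np.array([0,0,-1.]); T=np.c_[np.cross(Y,Z),Y,Z]
    rv=(R.inv()*Ro.from_matrix(T)).as_rotvec()
    print("shift",(d/.4).round(4),"turn",(rv/(2*np.pi)).round(4),"y ang",a.round(2))
def show():
    s=state(); R=Ro.from_quat(s["tcp_rot"]); y=R.as_matrix()[:,1]
    print("t",s["t"],"pos",s["position"].round(4),"yang",np.degrees(np.arctan2(y[1],y[0])).round(2),"j6",np.degrees(s["joints"][5]).round(1),"F",s["contact_force"].round(1),"M",s["wrist_torque"].round(2),"op",s["opening"],"gf",s["grasp_force"])
E
python3 - <<'E'
from h import *
p=cams.get_image("scene")
L=atz(p,(224.6,222.2),.158)[:2]-atz(p,(243.5,206.0),.193)[:2]; print(np.hypot(*L),np.degrees(np.arctan2(L[1],L[0])))
plan((.468,-.023,.304),107)
E
```

```text
0.046319382447038836 160.9041229899044
shift [-1.0716e+00 -9.6450e-01 -3.0000e-04] turn [ 0.      0.     -0.1212] y ang 63.37
```

```bash
python3 -m creep '[[[-0.55,-0.495,0],[0,0,-0.06],1],[[-0.55,-0.495,0],[0,0,-0.06],1],[[-0.55,-0.495,0],[0,0,-0.06],1],[[-0.55,-0.495,0],[0,0,-0.06],1],[[-0.55,-0.495,0],[0,0,-0.06],1],[[-0.55,-0.495,0],[0,0,-0.06],1],[[-0.55,-0.495,0],[0,0,-0.06],1],[[-0.55,-0.495,0],[0,0,-0.06],1]]' 40
python3 -c "
from h import *
show();plan((.468,-.023,.304),105)"
```

```text
t: 1.8
position: [0.3663, 0.2373, 0.3042]
tcp_rot: [0.046, 0.999, 0.0, 0.0]
contact_force: [-0.5, 0.5, -0.1]
opening: 0.0854
grasp_force: 0.0
t 1.8 pos [0.3663 0.2373 0.3042] yang 84.75 j6 27.6 F [-0.5  0.5 -0.1] M [ 0.05 -0.01  0.01] op 0.08540919692972468 gf 0.0
shift [-3.128e-01 -6.246e-01  1.000e-04] turn [ 0.0001  0.0001 -0.0563] y ang 84.75
```

```bash
python3 -m creep '[[[-0.313,-0.625,0],[0,0,-0.0563],1],[[-0.313,-0.625,0],[0,0,-0.0563],1],[[-0.313,-0.625,0],[0,0,-0.0563],1],[[-0.313,-0.625,0],[0,0,-0.0563],1],[[-0.313,-0.625,0],[0,0,-0.0563],1],[[-0.313,-0.625,0],[0,0,-0.0563],1],[[-0.313,-0.625,0],[0,0,-0.0563],1],[[-0.313,-0.625,0],[0,0,-0.0563],1],[[-0.313,-0.625,0],[0,0,-0.0563],1]]'
python3 -c "
from h import *
show();plan((.468,-.023,.236),105)
p=cams.get_image('scene');b=p['frame'][100:300,140:340,::-1]
cv2.imwrite('pics/c1.png',cv2.resize(b,(600,600),interpolation=cv2.INTER_CUBIC))"
```

```text
t: 2.7
position: [0.4681, -0.0198, 0.3037]
tcp_rot: [-0.134, 0.991, 0.0, -0.0]
contact_force: [0.1, 0.5, -0.4]
opening: 0.0851
grasp_force: 0.0
t 2.7 pos [ 0.4681 -0.0198  0.3037] yang 105.38 j6 -27.7 F [ 0.1  0.5 -0.4] M [ 0.04 -0.01  0.03] op 0.08509324814040536 gf 0.0
shift [ 0.0023 -0.0078  0.1693] turn [ 0.0002 -0.0001  0.0011] y ang 105.38
```

View pics/c1.png

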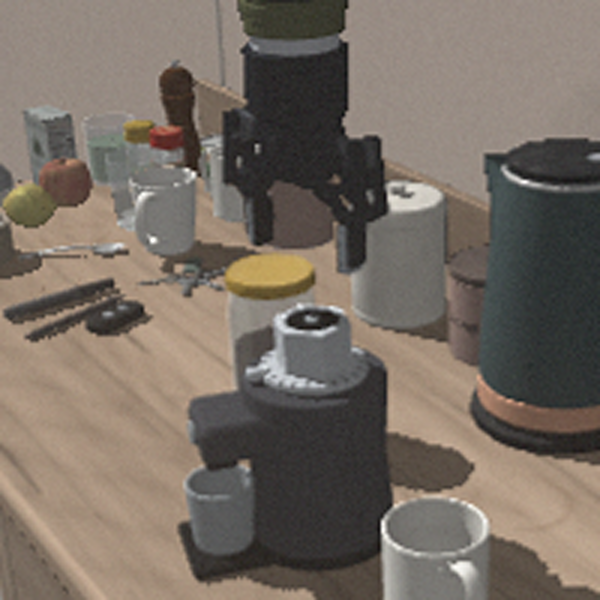

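The picture shows the gripper centred above the collar (fingertips near (260,240) and (350,265), collar disc at (312,320)). Next I'll descend over the collar and close gently.

```bash
python3 -m creep '[[[0,0,0.08],[0,0,0],1],[[0,0,0.12],[0,0,0],1],[[0,0,0.15],[0,0,0],1],[[0,0,0.17],[0,0,0],1],[[0,0,0.17],[0,0,0],1],[[0,0,0.17],[0,0,0],1]]' 20
python3 -c "
from h import *
show()"
python3 -m creep '[[[0,0,0],[0,0,0],-0.2],[[0,0,0],[0,0,0],-0.4],[[0,0,0],[0,0,0],-0.6],[[0,0,0],[0,0,0],-0.6],[[0,0,0],[0,0,0],-0.6],[[0,0,0],[0,0,0],-0.6]]' 20
python3 -c "
from h import *
show()"
```

```text
t: 3.35
position: [0.4688, -0.0213, 0.2365]
tcp_rot: [-0.133, 0.991, -0.0, 0.0]
contact_force: [0.2, 0.5, 0.1]
opening: 0.0857
grasp_force: 0.0
t 3.35 pos [ 0.4688 -0.0213  0.2365] yang 105.28 j6 -27.7 F [0.2 0.5 0.1] M [-0.06 -0.01 -0.01] op 0.08573360475240416 gf 0.0
t: 3.95
position: [0.4693, -0.0225, 0.237]
tcp_rot: [-0.132, 0.991, -0.001, 0.001]
contact_force: [-0.1, -4.9, 5.4]
opening: 0.0537
grasp_force: 22.8
t 3.95 pos [ 0.4693 -0.0225  0.237 ] yang 105.19 j6 -27.7 F [-0.1 -4.9  5.4] M [-0.97  0.07  0.03] op 0.05373978707525511 gf 22.815000414848328
```

```bash
python3 -m creep '[[[0,-0.003,0],[0,0,0],-0.8],[[0,-0.003,0],[0,0,0],-1],[[0,-0.003,0],[0,0,0],-1]]' 50
python3 -c "
from h import *
show()"
python3 -m creep '[[[0,0,0],[0,0,0.02],-1],[[0,0,0],[0,0,0.04],-1],[[0,0,0],[0,0,0.06],-1],[[0,0,0],[0,0,0.08],-1],[[0,0,0],[0,0,0.08],-1]]'
python3 -c "
from h import *
show()"
```

```text
t: 4.25
position: [0.4693, -0.0228, 0.2371]
tcp_rot: [-0.133, 0.991, -0.0, 0.001]
contact_force: [-0.4, 0.3, 7.8]
opening: 0.0533
grasp_force: 50.9
t 4.25 pos [ 0.4693 -0.0228  0.2371] yang 105.23 j6 -27.8 F [-0.4  0.3  7.8] M [-0.44  0.12 -0.03] op 0.053317362235771694 gf 50.892391204833984
t: 4.75
position: [0.4693, -0.0228, 0.2371]
tcp_rot: [0.12, 0.993, -0.0, 0.001]
contact_force: [-1.2, -0.5, 7.8]
opening: 0.0532
grasp_force: 51.8
t 4.75 pos [ 0.4693 -0.0228  0.2371] yang 76.25 j6 1.2 F [-1.2 -0.5  7.8] M [-0.6   0.29 -0.29] op 0.05322032548561801 gf 51.77419424057007
```

```bash
python3 -m creep '[[[0,0,0],[0,0,0.02],-1],[[0,0,0],[0,0,0.04],-1],[[0,0,0],[0,0,0.06],-1],[[0,0,0],[0,0,0.08],-1],[[0,0,0],[0,0,0.1],-1],[[0,0,0],[0,0,0.12],-1],[[0,0,0],[0,0,0.14],-1],[[0,0,0],[0,0,0.16],-1],[[0,0,0],[0,0,0.18],-1],[[0,0,0],[0,0,0.18],-1]]'
python3 -c "
from h import *
show()"
```

```text
t: 5.75
position: [0.4692, -0.0228, 0.2371]
tcp_rot: [0.633, 0.774, 0.0, 0.001]
contact_force: [-0.2, -0.3, 9.0]
opening: 0.0532
grasp_force: 51.5
t 5.75 pos [ 0.4692 -0.0228  0.2371] yang 11.48 j6 65.9 F [-0.2 -0.3  9. ] M [-0.39  0.97 -0.08] op 0.05323992427497729 gf 51.481942534446716
```

```bash
S='from h import *
show()'
python3 -m creep '[[[0,0,0],[0,0,0.01],-1],[[0,0,0],[0,0,0.02],-1],[[0,0,0],[0,0,0.02],-1]]' >/dev/null; python3 -c "$S"
python3 -m creep '[[[0,0,0],[0,0,0.01],-1],[[0,0,0],[0,0,0.01],-1]]' >/dev/null; python3 -c "$S"
python3 -m creep '[[[0,0,0],[0,0,0.01],-1],[[0,0,0],[0,0,0.01],-1]]'>/dev/null; python3 -c "$S"
python3 -m creep '[[[0,0,0],[0,0,0.01],-1],[[0,0,0],[0,0,0.01],-1]]' >/dev/null; python3 -c "$S"
```

```text
t 6.05 pos [ 0.4692 -0.0228  0.2371] yang 4.34 j6 73.1 F [ 1.4 -1.5  8.9] M [-0.28  1.05 -0.16] op 0.0532468148200212 gf 51.66906952857971
t 6.25 pos [ 0.4692 -0.0228  0.2371] yang 0.74 j6 76.7 F [-1.  0.  9.] M [-0.25  0.97 -0.22] op 0.05311641063510136 gf 51.814327239990234
t 6.45 pos [ 0.4692 -0.0228  0.2371] yang -2.84 j6 80.2 F [ 0.3 -0.9  8.7] M [-0.2   1.05 -0.03] op 0.05301156525814808 gf 51.47263705730438
t 6.65 pos [ 0.4692 -0.0228  0.2371] yang -6.45 j6 83.8 F [ 1.8 -0.3  8.9] M [-0.19  1.02 -0.06] op 0.05350962557065313 gf 51.51866018772125
```

```bash
S='from h import *
show()'
python3 -m creep '[[[0,0,0],[0,0,0.01],-1],[[0,0,0],[0,0,0.01],-1]]' >/dev/null; python3 -c "$S"
python3 -m creep '[[[0,0,0],[0,0,0.01],-1],[[0,0,0],[0,0,0.01],-1]]' >/dev/null; python3 -c "$S"
```

```text
t 6.85 pos [ 0.4692 -0.0228  0.2371] yang -10.06 j6 87.5 F [ 0.9 -0.4  9.5] M [-0.13  1.03 -0.07] op 0.05339055133822715 gf 51.62945508956909
t 7.05 pos [ 0.4693 -0.0228  0.2371] yang -13.68 j6 91.1 F [ 0.6 -1.3  8.9] M [-0.12  1.08 -0.43] op 0.05340881173189351 gf 52.26611316204071
```

```bash
S='from h import *
show()'
python3 -m creep '[[[0,0,0],[0,0,0.01],-1],[[0,0,0],[0,0,0.01],-1]]' >/dev/null; python3 -c "$S"
```

```text
t 7.25 pos [ 0.4695 -0.0219  0.237 ] yang -17.06 j6 94.5 F [0.4 3.3 6.9] M [ 0.57 -0.04  0.66] op 0.053351092024323414 gf 54.26262974739075
```

```bash
S='from h import *
show()'
python3 -m creep '[[[0,0,0],[0,0,0.005],-1],[[0,0,0],[0,0,0.005],-1]]' >/dev/null; python3 -c "$S"
```

```text
t 7.45 pos [ 0.4695 -0.0218  0.2371] yang -18.72 j6 96.2 F [0.2 1.5 7.1] M [0.32 0.01 1.6 ] op 0.053534290904484604 gf 69.60814487189054
```

The moment jumped to 1.6 N m after about 120° (8 clicks), which is far above a click's 0.15 N m. So the burrs touch at about -15.5°. I'll hold there, then back off to about +59.5°.

```bash
S='from h import *
show()'
python3 -m creep '[[[0,0,0],[0,0,0],-1],[[0,0,0],[0,0,0],-1],[[0,0,0],[0,0,0],-1],[[0,0,0],[0,0,0],-1]]' >/dev/null; python3 -c "$S"
python3 -m creep '[[[0,0,0],[0,0,-0.01],-1],[[0,0,0],[0,0,-0.01],-1]]' >/dev/null; python3 -c "$S"
python3 -m creep '[[[0,0,0],[0,0,-0.02],-1],[[0,0,0],[0,0,-0.04],-1],[[0,0,0],[0,0,-0.06],-1],[[0,0,0],[0,0,-0.08],-1],[[0,0,0],[0,0,-0.1],-1],[[0,0,0],[0,0,-0.12],-1],[[0,0,0],[0,0,-0.14],-1],[[0,0,0],[0,0,-0.16],-1],[[0,0,0],[0,0,-0.18],-1],[[0,0,0],[0,0,-0.18],-1],[[0,0,0],[0,0,-0.18],-1]]' >/dev/null; python3 -c "$S"
```

```text
t 7.85 pos [ 0.4695 -0.0219  0.2371] yang -18.71 j6 96.2 F [0.1 1.  7.2] M [0.36 0.09 1.57] op 0.05301773059146813 gf 69.52126777265221
t 8.05 pos [ 0.4695 -0.0219  0.237 ] yang -15.25 j6 92.7 F [-0.3  2.4  7.9] M [0.57 0.08 0.02] op 0.053177028724277466 gf 64.75336262068595
t 9.15 pos [ 0.4685 -0.0222  0.237 ] yang 49.47 j6 28.0 F [-2.7  0.9 10.2] M [0.25 0.78 0.05] op 0.053371531882153406 gf 65.24951218423666
```

```bash
S='from h import *
show()'
python3 -m creep '[[[0,0,0],[0,0,-0.014],-1],[[0,0,0],[0,0,-0.0285],-1],[[0,0,0],[0,0,-0.0285],-1],[[0,0,0],[0,0,-0.0285],-1]]' >/dev/null; python3 -c "$S"
python3 -m creep '[[[0,0,0],[0,0,0],-0.5],[[0,0,0],[0,0,0],0],[[0,0,0],[0,0,0],1],[[0,0,0],[0,0,0],1],[[0,0,0],[0,0,0],1],[[0,0,0],[0,0,0],1],[[0,0,0],[0,0,0],1],[[0,0,0],[0,0,0],1]]' 20 >/dev/null; python3 -c "$S"
```

```text
t 9.55 pos [ 0.4684 -0.0223  0.237 ] yang 59.71 j6 17.7 F [-3.9  1.1 10.7] M [ 0.17  0.81 -0.02] op 0.05358477821589515 gf 65.02925139197032
t 10.35 pos [ 0.4688 -0.0228  0.2358] yang 59.69 j6 17.7 F [ 0.2  0.2 -0.1] M [ 0.01  0.   -0.06] op 0.08536293642662397 gf 0.0
```

Released. I'll rise and swing clear, then look at the lug. It should stand at about 165 - 120 + 75 = 120°.

```bash
S='from h import *
show(); plan((.40,.22,.32),59.7)'
python3 -m creep '[[[0,0,-0.1],[0,0,0],1],[[0,0,-0.2],[0,0,0],1],[[0,0,-0.22],[0,0,0],1],[[0,0,-0.22],[0,0,0],1]]' >/dev/null; python3 -c "$S"
```

```text
t 10.75 pos [ 0.4697 -0.023   0.3256] yang 59.7 j6 17.7 F [-0.4 -0.2 -0.8] M [-0.08 -0.04 -0.01] op 0.08555886512610589 gf 0.0
shift [0.457  0.4364 0.0128] turn [ 0.0002  0.0006 -0.    ] y ang 59.7
```

```bash
python3 -m creep '[[[0.457,0.436,0],[0,0,0],1],[[0.457,0.436,0],[0,0,0],1],[[0.457,0.436,0],[0,0,0],1],[[0.457,0.436,0],[0,0,0],1],[[0.457,0.436,0],[0,0,0],1],[[0.457,0.436,0],[0,0,0],1],[[0.457,0.436,0],[0,0,0],1]]' >/dev/null
python3 - <<'E'
from h import *
show()
c=np.array([.469,-.023])
for n in("top","scene"):
    p=cams.get_image(n); o=proj(p,[*c,.193]); print(n,"pred lug",proj(p,[c[0]+.046*np.cos(np.radians(120)),c[1]+.046*np.sin(np.radians(120)),.158]))
    for f in find(p,"ring_lug"):
        L=atz(p,f[0],.158)[:2]-c; print(f,np.hypot(*L),np.degrees(np.arctan2(L[1],L[0])))
    for t in("mug","bean_tin","coffee_jar"): print(t,find(p,t)[:1])
    u,v=o.astype(int); b=p["frame"][v-30:v+40,u-40:u+40,::-1]; cv2.imwrite(f"pics/e_{n}.png",cv2.resize(b,(640,560),interpolation=cv2.INTER_CUBIC))
E
```

```text
t 11.45 pos [0.3977 0.2211 0.3224] yang 59.92 j6 49.0 F [ 0.4 -0.6  0.2] M [ 0.01 -0.01 -0.  ] op 0.08544392221576708 gf 0.0
top pred lug [247.52056913 233.18775947]
(array([248.808, 234.108]), 0.64) 0.04341672705387499 123.445547498905
(array([268.296, 224.28 ]), 0.38) 0.014751030686746432 12.997814305550234
mug [(array([333.48 , 271.908]), 0.58)]
bean_tin [(array([414.176, 210.21 ]), 0.95)]
coffee_jar [(array([217.672, 202.188]), 0.69)]
scene pred lug [226.75809454 215.68321771]
mug [(array([286.496, 311.01 ]), 0.97)]
bean_tin [(array([409.976, 306.096]), 0.85)]
coffee_jar [(array([409.416, 306.39 ]), 0.34)]
```

View pics/e_top.png

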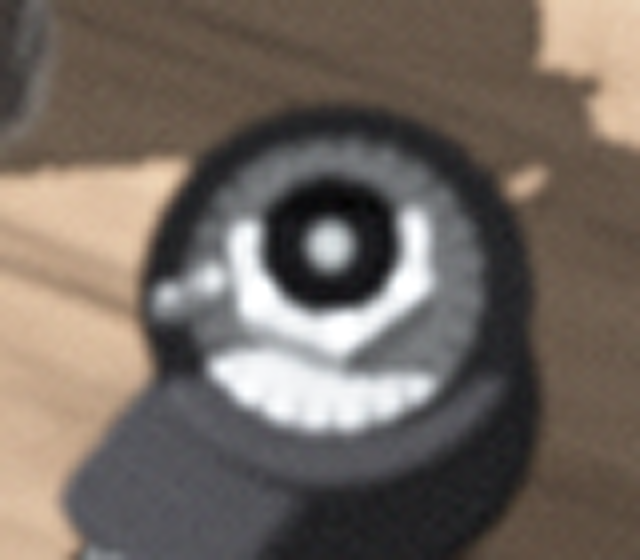

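The picture shows the lug at about (190,285) in the crop, at 120–123° as predicted. That is a net 45° clockwise from the start, or 8 clicks in and 5 back. The network still finds the mug and tin in both views, and the jar in the top view, at their starting positions.

```bash
python3 -c "
from cell import order
print(order.job_done())"
```

```text
the job is handed in; nothing more can be done
None
```

The job is handed in: the ring met the burr stop after about 8 clicks clockwise (1.6 N m felt), was backed off 75° (five clicks) and released, and a final picture showed the lug where expected and the jar, mug and tin in place; no verdict was returned.

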